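Hold the hidden T-bolt of the dispenser bracket

ROBOT

A 6-joint arm with a two-finger parallel gripper is mounted at the origin on the work surface. World frame = base frame: x ahead of the robot, y to its left, z up, the work surface at z = 0. Lengths are in m, angles in rad, forces in N, time in s.
With the tool pointing down it reaches from about 0.375 to 0.825 m from the base axis. Payload 5.5 kg.
Tool frame: the origin (TCP) lies between the finger pads, 19 mm behind the fingertips; this is the grasp point; y points along the fingers, z is the direction in which the jaws open and shut, and the axes are right-handed (so a half turn about y gives the same grasp; the last joint's range is limited). The gripper opens to 85 mm and grips with 20 to 120 N. Pads are 22 mm wide; open, the fingers measure 114 mm over their backs; the gripper's body (76 mm by 85 mm) begins 54 mm behind the grasp point. The pads swing forward as they close: fully open they stand 13 mm farther back than shut.
Start: joints at [-1.189, 0.314, -0.047, 1.21, 0, 1.571], TCP at [0.224, -0.557, 0.25] pointing down, gripper open.
Joint ranges: [-2.67, 2.67], [-0.69, 1.73], [-1.03, 1.25], [-2.08, 2.16], [-1.42, 1.45], [-3.14, 3.14]. Speed limits (rad/s): [2.39, 2.39, 3.01, 3.14, 3.14, 3.14].

INTERFACE

Orientations are given as a unit quaternion [w, x, y, z].
In Python, from cell import manip gives the robot as it stands.
- The arm moves only by the tool jog_arm, never from a script. Its arguments are lists of equal length, an entry for each row: "offset": the shift along the tool's x, y, z in m, a list of three; "twist": the turn about the tool's y in rad; "grip": the closure in counts, from 0 (fully open) to 255 (shut). In form: {"offset": [[x, y, z], ...], "twist": [twist, ...], "grip": [grip, ...]}. A call has 1 to 8 rows; each row is the pose to reach, as a shift and turn from the pose commanded when the call began, along the tool's axes at that moment; what a row does not reach only later rows make up. A row lasts 1/8 s, in which the tool goes at most 62.5 mm and 10.7 degrees, less where a joint would pass 70% of its speed; a pose out of reach is approached as far as the arm can. A call with a gripper value outside its range is refused whole. The fingers move at their own pace and stop on an object; "newtons" is the grip in N (left out, the last holds). Time passes only in rows, so rows that repeat a pose let the fingers close. It gives the time, the measured TCP pose, the force and the opening at its end, in the units of the state.
- manip.observe(): the state, without advancing time (a new reading comes with each control period).
- manip.capture(name): name is "scene" or "top" or "wrist"; returns a dict with "pixels" (384x512x3 uint8, red, green, blue), "fx", "fy", "cx", "cy" (pixels), "R" (3x3) and "t" (3): a world point X has camera coordinates R X + t; the wrist camera has in their place "mount" (4x4, takes a point from camera to tool coordinates, whose origin is the TCP and whose axes are the tool frame's). Camera axes: x right, y down, z forward; pixel columns grow to the right and rows downward; lengths in m; the calibration is good to about 2 mm. A picture is of the moment at which its call begins: read the wrist's pose just before it. There is no depth.
- manip.close_job(): hands the job in, once; it reports no verdict.
The state is a dict: "time_s": time; "joint_pos": joint angles; "joint_velocities": joint speeds; "tau": joint torques, N m; "tool_pos": TCP position; "tcp_rot": TCP orientation; "force": force on the tool from outside, world axes, zero at the start; "torque": the same for the moment, N m; "gripper_width": finger opening in m.
Only numpy, scipy, OpenCV 4.12 (cv2) and the standard library are available. Lean on these libraries where they do the work, as an engineer would, in place of code of your own. Each camera call takes 0.05 s, during which the arm holds its last target. There are 200 camera calls.

TASK

Lift the chrome portion dispenser by its handle, seat its foot flat and square in the pocket of the bracket on the red shelf with the holed lug against the bracket's upright, and let go of it. Then reach down into the narrow gap between that upright and the shelf's back upstand, grip the hidden T-headed bolt by its head so that the head stands upright, push it right in through the dispenser's lug, and finish while still holding it there, so that it can neither turn nor spring back while I run up the nut from the front. Keep the dispenser upright and leave the mill, the shaker, the cruet frame and the bowl where they stand.

Things in the scene. Friction and masses are not known exactly. Their poses are not given: they have to be found in the camera images.
- shelf: Red enamelled steel spice shelf, fixed, 244 x 600 mm, top 30 mm above the counter. Origin: on the counter, mid-length, under the front (+x) face of its back upstand; x across the shelf, away from the robot, y along it, z up. The upstand (full length, at x = 0, nearest the robot) is 4 mm thick with a rolled edge of 8 mm diameter, top at z = 94 mm.
- gap (a point): Middle of the gap between the upstand and the bracket's upright, level with the upright's top (z = 102 mm), above the bolt; axes as the shelf's. The bare aluminium upright, 68 mm wide, fills x = 58 to 63 mm of the shelf at y = 0. The gap is 58 mm wide (56 mm at the upstand's rolled edge), open at its top and both ends.
- pocket (a point): Centre of the floor of the bracket's pocket (33 mm above the counter), axes as the shelf's. Inside 126 mm (x) by 68 mm (y). Its back wall is the bracket's upright (69 mm above this floor); the other three walls are rims 8 mm high with lips flared outward, up to about 13 mm.
- dispenser: Loose chrome portion dispenser, 0.45 to 0.8 kg. Origin: centre of its foot's underside, z up. Foot 120 (x) by 64 (y) by 7 mm. On its -x end a lug, 36 mm wide, 6 thick, 57 high, with a 14 mm hole along x at z = 39 mm, a nut caged at its front. Round body, 60 mm diameter, at x = 22 mm, lid top at z = 130 mm. Seated, its axes match the pocket's, lug to the upright; play 3 mm each way in x, 2 mm in y.
- handle (a point): Middle of the dispenser's black carrying handle, a level bar 56 mm long (along the dispenser's x), 12 mm wide, 12 mm high, at dispenser x = 22, y = 0, z = 154 mm, 18 mm clear above the lid and about above the centre of mass; axes as the dispenser's. The lever (on the -y side, to y = -44, x = 85 mm) and the outlet (to x = 73 mm) lie below z = 105 mm.
- bolt_head: Plain steel oblong T-head of the bracket's captive bolt, in the gap behind the upright: 28 mm tall, 10 wide, 12 thick along the bolt. Origin: its centre, on the bolt's axis, 72 mm above the counter, 42 above the shelf top; x along the bolt towards the upright, z along the 28 mm. A spring and a 16 mm guide boss, 8 mm long, lie between head and upright; the 8 mm shank runs through them.
- bolt_in (a joint): How far the bolt is pushed in, along the shelf's x, away from the robot (m): 0 backed out (head centre 26 mm from the upstand's face), 0.016 fully home. A coil spring pushes it back out when let go: 2 N at 0, 5.5 N at 0.016. The tip enters the seated lug's hole after about 4 mm and is through it when home; a dispenser standing crooked there blocks it.
- bolt_turn (a joint): Turn of the bolt about its axis (rad, right-handed about the shelf's x); 0 with the head's 28 mm upright. The coil spring also twists it, to 0.18 to 0.32 when free (0.04 N m at 0). Two finger pads that close from above on the head's long sides, square to the shelf, turn it upright.
- mill: Bystander: cream bakelite coffee mill with a chrome push button on top, 92 mm in diameter, 156 mm tall, loose on the shelf, on the other side of the bracket from the dispenser. Origin: centre of its underside.
- shaker: Bystander: ribbed glass shaker with a chrome cap, 66 mm in diameter, 113 mm tall, loose on the counter beyond the shelf's left (+y) end. Origin: centre of its underside.
- cruet_frame: Bystander: cast aluminium cruet frame with two cruets, 70 x 120 mm, 180 mm tall, loose on the counter beyond the shelf's right (-y) end. Origin: centre of its underside.
- bowl: Bystander: yellow melamine bowl, 120 mm in diameter, 48 mm tall, loose on the counter beyond the shelf's front edge. Origin: centre of its underside.
Not all that is in view belongs to the job. What is shaped like the dispenser but turquoise is not meant.

How it is judged:
By the outcome, as a careful person would: the job done as asked, in the order asked, and still so for the second after the job is handed in, while the arm keeps its last pose, push and grip.
It also fails if it takes over 53 s, if anything falls off the work surface, if the arm or the gripper's body presses on something with over 40 N, if the wrist force passes 120 N, or if a joint passes its speed limit or range.

## Working session

There is one attempt and no reset: what is moved stays moved. The work goes in short steps, Python scripts to look and compute and a tool call to move; the robot and the scene stay as the last step left them, time stands still between calls to the robot, and variables do not carry over. Pictures are saved under pics/ and viewed, about 8 in all and at most 12, crops included, and the job is handed in when it is done.

Besides the shell and the picture viewer there is one more tool, called after "Request:" as name(argument=value, ...), one argument or row to a line, values as JSON. jog_arm: Moves the arm, as the interface text tells. Its arguments: {"type":"object","properties":{"offset":{"type":"array"},"twist":{"type":"array"},"grip":{"type":"array"},"newtons":{"type":"number"}},"required":["offset","twist","grip"]}

```bash
mkdir -p pics; ls; cat > h.py <<'E'
import numpy as np, cv2
from cell import manip
def save(name,fn):
    c=manip.capture(name); cv2.imwrite(fn,c["pixels"][:,:,::-1]); return c
def ray(c,u,v,z,wp=None):
    d=np.array([(u-c["cx"])/c["fx"],(v-c["cy"])/c["fy"],1.])
    R=np.array(c["R"]);t=np.array(c["t"])
    o=-R.T@t; d=R.T@d
    return o+d*(z-o[2])/d[2]
def proj(c,X):
    p=np.array(c["R"])@np.array(X)+np.array(c["t"]); return c["fx"]*p[0]/p[2]+c["cx"],c["fy"]*p[1]/p[2]+c["cy"]
def quat2R(q):
    from scipy.spatial.transform import Rotation as Ro
    return Ro.from_quat([q[1],q[2],q[3],q[0]]).as_matrix()
def wristcam(c,s):
    Rt=quat2R(s["tcp_rot"]);M=np.array(c["mount"])
    Rwc=Rt@M[:3,:3];o=Rt@M[:3,3]+np.array(s["tool_pos"])
    c["R"]=Rwc.T;c["t"]=-Rwc.T@o;return c
E
python3 - <<'E'
from h import *
import pickle
s=manip.observe();print(s)
print(quat2R(s["tcp_rot"]).round(3))
a=save("scene","pics/s0.png");b=save("top","pics/t0.png")
for c in(a,b):print({k:(np.round(v,3).tolist()) for k,v in c.items() if k!="pixels"})
pickle.dump((a,b),open("c0.pkl","wb"))
cv2.imwrite("pics/t0b.png",cv2.resize(b["pixels"][:,:,::-1],(800,600)))
cv2.imwrite("pics/s0b.png",cv2.resize(a["pixels"][:,:,::-1],(800,600)))
E
```

```text
pics
{'time_s': 0.0, 'joint_pos': array([-1.18899326e+00,  3.14227477e-01, -4.80483886e-02,  1.21019939e+00,
       -1.52820316e-05,  1.57079786e+00]), 'joint_velocities': array([-0.00116609, -0.00037248, -0.00050852, -0.0007579 , -0.00257451,
       -0.00057481]), 'tau': array([-1.33015881e-03, -5.39591253e+01,  3.39747727e+01,  1.91237801e-02,
       -8.98685857e-05, -4.74233943e-06]), 'tool_pos': array([ 0.22335427, -0.55630551,  0.24914712]), 'tcp_rot': array([ 0.13405085, -0.13428672,  0.69484282, -0.69367925]), 'force': array([ 0.12242877, -0.49230582,  0.72996155]), 'torque': array([-0.04556439, -0.01961697,  0.0771931 ]), 'gripper_width': 0.08555134105929758}
[[-0.928 -0.001  0.373]
 [-0.373  0.002 -0.928]
 [ 0.    -1.    -0.002]]
{'fx': 453.311, 'fy': 453.311, 'cx': 250.069, 'cy': 193.913, 'R': [[0.828, 0.561, -0.008], [0.335, -0.505, -0.796], [-0.45, 0.656, -0.606]], 't': [-0.489, -0.071, 1.91]}
{'fx': 498.857, 'fy': 498.857, 'cx': 257.304, 'cy': 188.768, 'R': [[-0.001, -1.0, -0.009], [-0.995, 0.002, -0.098], [0.098, 0.009, -0.995]], 't': [0.041, 0.584, 1.494]}
```

View pics/t0b.png

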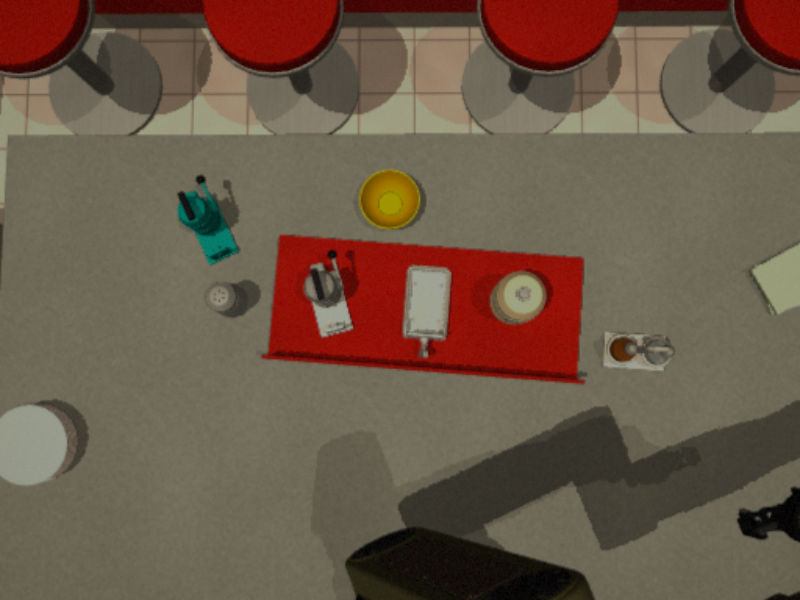

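View pics/s0b.png

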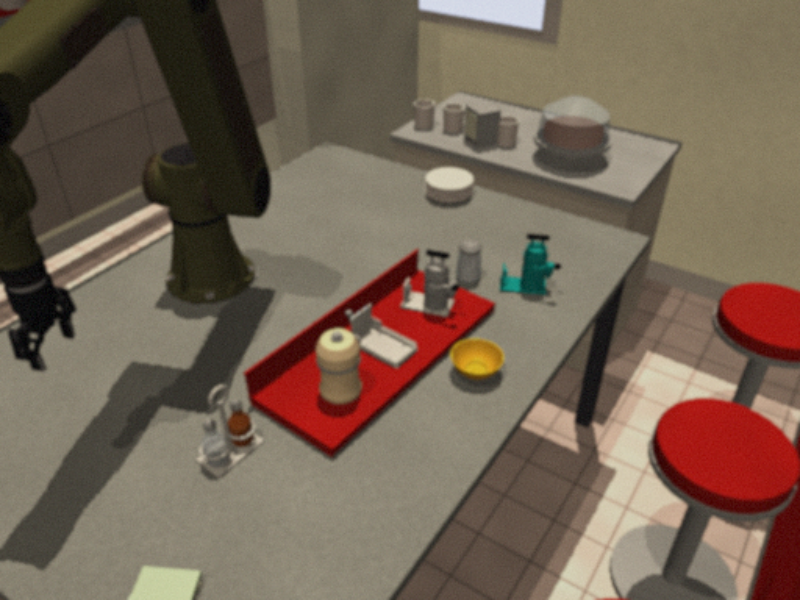

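Two views: the top view shows the shelf's front corners at about (281,236) and (583,258), the chrome dispenser at (322,290) with its black handle from (316,264) to (325,298), and the bracket at (427,302). The mill is at (520,297). The turquoise one stands off the shelf, so it's the decoy.

```bash
cat >> h.py <<'E'
def shelf(c):
    im=c["pixels"].astype(int); m=((im[...,0]>110)&(im[...,1]<60)&(im[...,2]<60)).astype(np.uint8); m[:140]=0
    n,l,st,ce=cv2.connectedComponentsWithStats(m); k=1+st[1:,4].argmax()
    ys,xs=np.where(l==k)
    # front edge: topmost red pixel per column
    cols=np.arange(xs.min()+6,xs.max()-5); top=np.array([ys[xs==u].min() for u in cols])
    P=np.array([ray(c,u,v-.5,0.03)[:2] for u,v in zip(cols,top)])
    vx,vy,x0,y0=cv2.fitLine(P.astype(np.float32),cv2.DIST_HUBER,0,.001,.001).ravel()
    if vy<0: vx,vy=-vx,-vy
    yd=np.array([vx,vy]);xd=np.array([vy,-vx])
    rows=range(top.max()+8,top.max()+50)
    L=np.array([ray(c,xs[ys==v].min()-.5,v,.03)[:2] for v in rows]);Rr=np.array([ray(c,xs[ys==v].max()+.5,v,.03)[:2] for v in rows])
    a,b=np.median(L@yd),np.median(Rr@yd)
    front=np.array([x0,y0])@xd
    return xd,yd,front,a,b
E
python3 - <<'E'
from h import *
import pickle
a,b=pickle.load(open("c0.pkl","rb"))
xd,yd,f,A,B=shelf(b); yaw=np.arctan2(xd[1],xd[0])
print("yaw",yaw,"len",A-B,"front",f)
o=(f-.244)*xd+(A+B)/2*yd   # maybe depth 244 incl. upstand
print("origin",o)
for n,l in(("pocket",(.126,0,.033)),("gap",(.029,0,.102)),("head",(.026,0,.072))):
    p=np.r_[o+l[0]*xd+l[1]*yd,l[2]];print(n,p.round(4),"px800",np.array(proj(b,p))/.64)
for l in((.063,.034,.102),(.063,-.034,.102),(0,.3,.094),(0,-.3,.094),(.189,.034,.041),(.189,-.034,.041)):
    p=np.r_[o+l[0]*xd+l[1]*yd,l[2]];print(l,"top800",(np.array(proj(b,p))/.64).round(1),"sc800",(np.array(proj(a,p))*1.5625).round(1))
im=b["pixels"].astype(int);m=(im.max(2)<45).astype(np.uint8);w=np.zeros_like(m);w[160:200,190:215]=m[160:200,190:215]
n,l,st,ce=cv2.connectedComponentsWithStats(w);print(st,ce)
k=1+st[1:,4].argmax();ys,xs=np.where(l==k)
P=np.array([ray(b,u,v,.190)[:2] for u,v in zip(xs,ys)]);r=cv2.minAreaRect(P.astype(np.float32)*1000);print(r)
fl=cv2.fitLine(P.astype(np.float32),cv2.DIST_L2,0,.001,.001).ravel();print(fl,P.mean(0))
big=lambda c,x0,y0,w,h:cv2.resize(c["pixels"][y0:y0+h,x0:x0+w,::-1],(w*5,h*5),interpolation=cv2.INTER_CUBIC)
cv2.imwrite("pics/c1.png",np.vstack([big(b,180,150,140,60),big(a,215,150,140,60)]))
E
```

```text
Traceback (most recent call last):
  File "h.py", line 30, in shelf
    L=np.array([ray(c,xs[ys==v].min()-.5,v,.03)[:2] for v in rows]);Rr=np.array([ray(c,xs[ys==v].max()+.5,v,.03)[:2] for v in rows])
                      ~~~~~~~~~~~~~^^
ValueError: zero-size array to reduction operation minimum which has no identity
```

```bash
sed -i 's/rows=range.*/rows=range(172,215)/; s/xs.min()+6,xs.max()-5/xs.min()+15,xs.max()-14/' h.py
cat > m1.py <<'E'
from h import *
import pickle
a,b=pickle.load(open("c0.pkl","rb"))
xd,yd,f,A,B=shelf(b); yaw=np.arctan2(xd[1],xd[0])
print("yaw",yaw,"len",A-B,"front",f)
o=(f-.244)*xd+(A+B)/2*yd   # maybe depth 244 incl. upstand
print("origin",o)
for n,l in(("pocket",(.126,0,.033)),("gap",(.029,0,.102)),("head",(.026,0,.072))):
    p=np.r_[o+l[0]*xd+l[1]*yd,l[2]];print(n,p.round(4),"px800",np.array(proj(b,p))/.64)
for l in((.063,.034,.102),(.063,-.034,.102),(0,.3,.094),(0,-.3,.094),(.189,.034,.041),(.189,-.034,.041)):
    p=np.r_[o+l[0]*xd+l[1]*yd,l[2]];print(l,"top800",(np.array(proj(b,p))/.64).round(1),"sc800",(np.array(proj(a,p))*1.5625).round(1))
im=b["pixels"].astype(int);m=(im.max(2)<45).astype(np.uint8);w=np.zeros_like(m);w[160:200,190:215]=m[160:200,190:215]
n,l,st,ce=cv2.connectedComponentsWithStats(w);print(st,ce)
k=1+st[1:,4].argmax();ys,xs=np.where(l==k)
P=np.array([ray(b,u,v,.190)[:2] for u,v in zip(xs,ys)]);r=cv2.minAreaRect(P.astype(np.float32)*1000);print(r)
fl=cv2.fitLine(P.astype(np.float32),cv2.DIST_L2,0,.001,.001).ravel();print(fl,P.mean(0))
big=lambda c,x0,y0,w,h:cv2.resize(c["pixels"][y0:y0+h,x0:x0+w,::-1],(w*5,h*5),interpolation=cv2.INTER_CUBIC)
cv2.imwrite("pics/c1.png",np.vstack([big(b,180,165,140,65),big(a,215,155,140,55)]))
E
python3 m1.py
```

```text
yaw -0.07924874 len 0.5987502864498377 front 0.6801658
origin [0.43779458 0.00321754]
pocket [ 0.5634 -0.0068  0.033 ] px800 [426.01117447 305.36020463]
gap [0.4667 0.0009 0.102 ] px800 [422.84875456 354.43392721]
head [0.4637 0.0012 0.072 ] px800 [422.45596608 356.37876296]
(0.063, 0.034, 0.102) top800 [405.9 334.6] sc800 [367.1 303.2]
(0.063, -0.034, 0.102) top800 [442.6 337.5] sc800 [347.7 317.6]
(0, 0.3, 0.094) top800 [260.5 357.5] sc800 [414.6 247.9]
(0, -0.3, 0.094) top800 [583.8 383. ] sc800 [240.5 371.6]
(0.189, 0.034, 0.041) top800 [411.1 271.5] sc800 [410.1 345.1]
(0.189, -0.034, 0.041) top800 [446.  274.1] sc800 [391.5 360.8]
[[     0      0    512    384 196514]
 [   210    161      5      4     18]
 [   199    173      9     19     76]] [[255.52431379 191.5064372 ]
 [212.         162.33333333]
 [202.93421053 181.76315789]]
((588.0421752929688, 187.0501251220703), (52.30855178833008, 10.510942459106445), 16.39179039001465)
[0.95737773 0.2888389  0.58791596 0.18701516] [0.58791596 0.18701516]
```

View pics/c1.png

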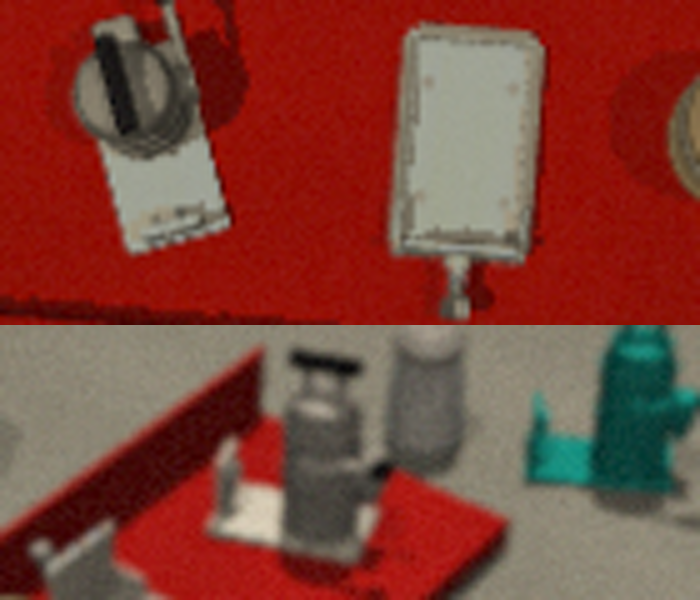

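The crop shows the dispenser's lug end toward the robot at handle yaw of about 0.29 rad, the lever on the right, and the bracket with the bolt behind it at crop (455,285). I'll set out toward the dispenser.

Request:
jog_arm(
  offset=[
    [-0.04, -0.03, -0.03],
    [-0.08, -0.03, -0.07],
    [-0.12, -0.03, -0.11],
    [-0.16, -0.03, -0.15],
    [-0.2, -0.03, -0.18],
    [-0.24, -0.03, -0.22],
    [-0.28, -0.03, -0.25],
    [-0.31, -0.03, -0.28],
  ],
  twist=[0, 0, 0, 0, 0, 0, 0, 0],
  grip=[0, 0, 0, 0, 0, 0, 0, 0],
  newtons=60,
)

```text
time_s: 1.1
tool_pos: [0.4075, -0.1797, 0.2798]
tcp_rot: [0.134, -0.134, 0.694, -0.694]
force: [-0.5, -0.7, 0.1]
gripper_width: 0.0853
```

```bash
python3 - <<'E'
from h import *
s=manip.observe();print(s["time_s"],s["joint_pos"].round(3),s["tool_pos"].round(4),s["force"].round(2));print(quat2R(s["tcp_rot"]).round(3))
E
```

```text
1.1 [-0.415  0.01  -0.34   1.22   0.     2.344] [ 0.4075 -0.1797  0.2798] [-0.49 -0.69  0.09]
[[-0.928 -0.     0.373]
 [-0.373  0.    -0.928]
 [-0.    -1.    -0.   ]]
```

Request:
jog_arm(
  offset=[
    [-0.02, -0.01, -0.02],
    [-0.04, -0.02, -0.04],
    [-0.06, -0.03, -0.05],
    [-0.08, -0.04, -0.07],
    [-0.1, -0.05, -0.09],
    [-0.12, -0.06, -0.1],
    [-0.13, -0.07, -0.12],
    [-0.14, -0.07, -0.13],
  ],
  twist=[-0.18, -0.36, -0.54, -0.72, -0.9, -1.08, -1.26, -1.44],
  grip=[0, 0, 0, 0, 0, 0, 0, 0],
)

```text
time_s: 2.1
tool_pos: [0.4886, -0.0077, 0.3504]
tcp_rot: [0.56, -0.56, 0.432, -0.432]
force: [0.6, -0.5, -0.8]
gripper_width: 0.0852
```

Request:
jog_arm(
  offset=[
    [0, 0, 0],
    [0, 0, 0],
    [0, 0, 0],
    [0, 0, 0],
    [0, 0, 0],
    [0, 0, 0],
    [0, 0, 0],
    [0, 0, 0],
  ],
  twist=[-0.18, -0.36, -0.54, -0.72, -0.9, -1.08, -1.24, -1.24],
  grip=[0, 0, 0, 0, 0, 0, 0, 0],
)

```text
time_s: 3.1
tool_pos: [0.4882, -0.0087, 0.3497]
tcp_rot: [-0.707, 0.707, -0.029, 0.029]
force: [-0.6, -0.2, -0.5]
gripper_width: 0.0854
```

```bash
python3 - <<'E'
from h import *
import pickle
s=manip.observe();print(s["time_s"],s["joint_pos"].round(3),s["tool_pos"].round(4));print(quat2R(s["tcp_rot"]).round(3))
c=save("wrist","pics/w1.png");print(c["mount"],c["fx"]);pickle.dump((c,s),open("w1.pkl","wb"))
cv2.imwrite("pics/w1b.png",cv2.resize(c["pixels"][:,:,::-1],(800,600)))
E
```

```text
3.1 [-0.018  0.08  -0.11   1.382 -0.     0.064] [ 0.4882 -0.0087  0.3497]
[[ 0.997 -0.001  0.081]
 [-0.081  0.     0.997]
 [-0.001 -1.    -0.   ]]
[[ 5.83283661e-04  9.59760369e-01  2.80819682e-01 -7.11354586e-02]
 [-2.82193785e-04 -2.80819561e-01  9.59760540e-01 -1.22732979e-01]
 [ 9.99999790e-01 -6.39058211e-04  1.07040949e-04  1.47163352e-03]
 [ 0.00000000e+00  0.00000000e+00  0.00000000e+00  1.00000000e+00]] 269.54368066155047
```

View pics/w1b.png

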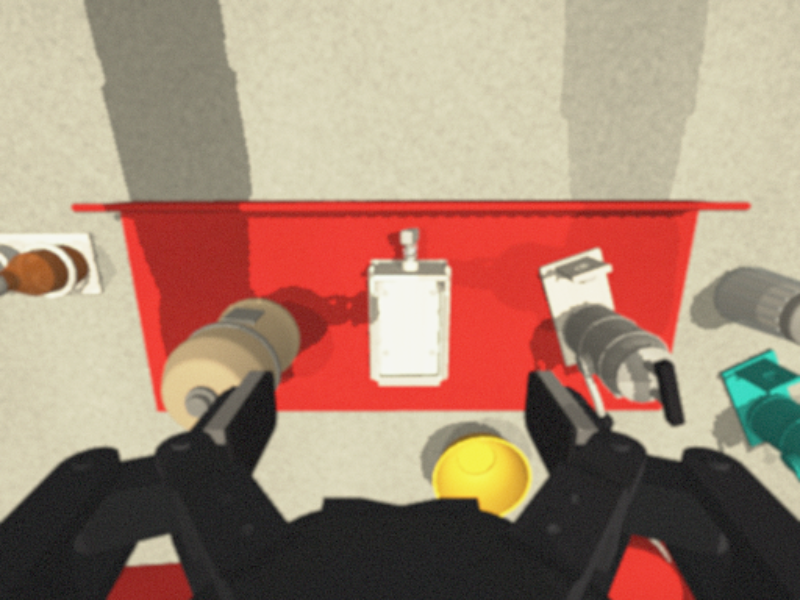

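The wrist view shows the bracket upright's top at about (410,265) with pocket (372-448, 275-383), and the bolt head at (410,240). The shelf front edge is at row 410 and the dispenser at (610,350). Next I'll measure edges.

```bash
python3 - <<'E'
from h import *
import pickle
c,s=pickle.load(open("w1.pkl","rb"));c=wristcam(c,s)
im=c["pixels"].astype(int);g=im[...,1]
# front edge of shelf: last red row in several columns
def red(p):return (p[...,0]>130)&(p[...,1]<90)&(p[...,2]<90)
pf=[]
for u in range(185,262,4):
    v=np.where(red(im[245:275,u]))[0]
    if len(v):pf.append(ray(c,u,245+v.max()+.5,.03)[:2])
pf=np.array(pf);q=np.polyfit(pf[:,1],pf[:,0],1);print("front edge slope",q,"yaw",np.arctan(-q[0]) if 0 else -np.arctan(q[0]))
# upstand upper edge
ut=[]
for u in list(range(60,100,4))+list(range(170,350,5)):
    v=np.where(red(im[115:150,u]))[0]
    if len(v):ut.append((u,115+v.min()))
for u,v in ut[::6]:print(u,v,ray(c,u,v-.5,.09)[:2].round(4))
P=np.array([ray(c,u,v-.5,.09)[:2] for u,v in ut]);q2=np.polyfit(P[:,1],P[:,0],1);print("upstand back edge",q2)
# ends on shelf
for v in(200,220,240):
    r=np.where(red(im[v]))[0];print("ends",v,ray(c,r.min()-.5,v,.03)[:2].round(4),ray(c,r.max()+.5,v,.03)[:2].round(4))
print("col262",g[140:255,262].tolist());print("col250",g[160:255,250].tolist());print("row215",g[215,225:300].tolist());print("row168",g[168,225:300].tolist());print("row172",g[172,225:300].tolist())
cv2.imwrite("pics/c2.png",np.hstack([cv2.resize(c["pixels"][140:255,225:300,::-1],None,fx=5,fy=5,interpolation=cv2.INTER_CUBIC),cv2.resize(c["pixels"][145:260,340:425,::-1],None,fx=5,fy=5,interpolation=cv2.INTER_CUBIC)]))
E
```

```text
front edge slope [0.08242639 0.68113196] yaw -0.08224047869428099
60 131 [ 0.4177 -0.2738]
84 130 [ 0.4191 -0.2403]
180 129 [ 0.4287 -0.1077]
210 129 [ 0.4321 -0.0663]
240 129 [ 0.4355 -0.025 ]
270 129 [0.4389 0.0163]
300 129 [0.4423 0.0577]
330 129 [0.4457 0.099 ]
upstand back edge [0.0766577  0.43767266]
ends 200 [ 0.5366 -0.2992] [0.5852 0.2904]
ends 220 [ 0.5736 -0.3016] [0.6222 0.2888]
ends 240 [ 0.6121 -0.3059] [0.6543 0.2063]
col262 [59, 57, 60, 65, 61, 79, 106, 148, 189, 227, 229, 225, 225, 230, 226, 218, 194, 197, 210, 223, 228, 228, 216, 188, 198, 221, 229, 241, 245, 246, 247, 247, 245, 218, 156, 165, 229, 249, 247, 246, 246, 246, 246, 246, 246, 246, 246, 246, 246, 246, 246, 246, 246, 246, 246, 246, 246, 246, 246, 246, 246, 246, 246, 246, 246, 246, 246, 246, 246, 246, 246, 246, 246, 246, 246, 246, 246, 246, 246, 246, 246, 246, 246, 246, 246, 246, 246, 246, 246, 246, 246, 246, 246, 246, 246, 246, 246, 247, 244, 219, 188, 218, 236, 238, 237, 237, 204, 131, 70, 60, 64, 62, 63, 57, 64]
col250 [58, 65, 67, 56, 62, 96, 158, 182, 165, 141, 140, 143, 145, 141, 141, 168, 231, 249, 2
[... 756 characters left out ...]
 64, 64, 65, 64, 61, 61, 59, 56, 88, 137, 169, 195, 218, 215, 185, 171, 168, 171, 170, 171, 173, 169, 165, 150, 142, 134, 133, 128, 135, 172, 206, 233, 240, 245, 245, 244, 243, 240, 226, 193, 153, 153, 150, 151, 152, 156, 157, 157, 162, 157, 161, 157, 164, 166, 171, 160, 148, 136, 109, 77, 54, 56, 58, 53, 59, 57, 54, 56, 57, 52, 60, 52]
row172 [66, 67, 65, 63, 65, 65, 55, 57, 46, 58, 103, 185, 236, 234, 192, 148, 139, 143, 148, 144, 145, 141, 144, 145, 146, 145, 145, 144, 146, 149, 142, 146, 165, 198, 229, 240, 244, 245, 245, 243, 237, 223, 177, 149, 140, 137, 138, 143, 138, 137, 139, 139, 139, 136, 144, 139, 139, 139, 140, 173, 226, 239, 229, 164, 95, 52, 59, 60, 58, 55, 58, 52, 53, 55, 56]
```

View pics/c2.png

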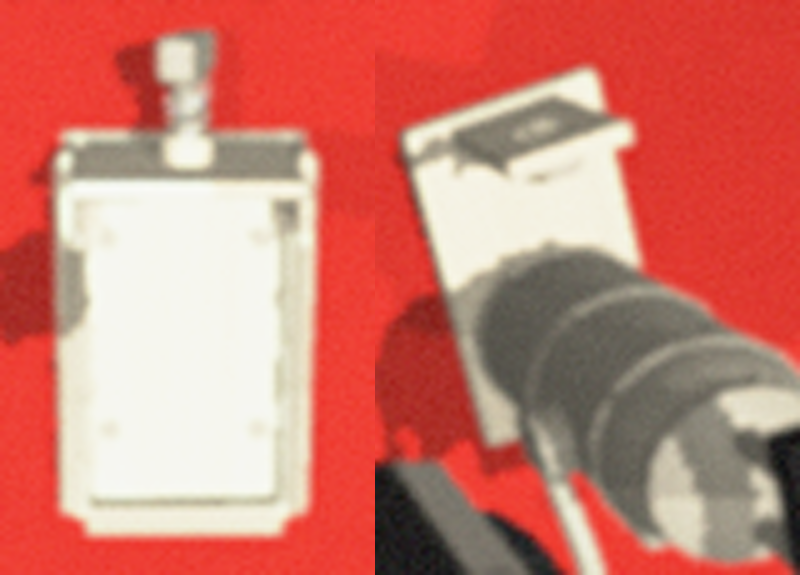

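```bash
python3 - <<'E'
from h import *
import pickle
c,s=pickle.load(open("w1.pkl","rb"));c=wristcam(c,s)
im=c["pixels"].astype(float);g=im[...,1]
yaw=-.081;xd=np.array([np.cos(yaw),np.sin(yaw)]);yd=np.array([-xd[1],xd[0]])
L=lambda p:(round(float(p[:2]@xd),4),round(float(p[:2]@yd),4))
for u in(244,248,252,270,274,278,282):
    col=g[168:182,u];v=168+np.interp(195,col[6:10],np.arange(6,10));p=ray(c,u,v,.102);print("upright back top",u,round(v,2),L(p))
for v in(176,177,178): print(v,g[v,225:300].astype(int).tolist())
print("front edge",L(ray(c,262,256,.03)))
for u in(250,262,275):
    print("front wall foot(240) z.033",L(ray(c,u,240,.033)),"lip end 247 z.046",L(ray(c,u,247,.046)))
print("floor sides row 215 z.033:",L(ray(c,242.5,215,.033)),L(ray(c,280.3,215,.033)), "outer z.046", L(ray(c,235.8,215,.046)),L(ray(c,287.3,215,.046)))
print("head top",L(ray(c,260.6,152,.086)),"boss mid",L(ray(c,262.7,172,.102)))
E
```

```text
upright back top 244 175.41 (0.4998, 0.0155)
upright back top 248 175.44 (0.4998, 0.0211)
upright back top 252 175.4 (0.4998, 0.0268)
upright back top 270 175.6 (0.5001, 0.0521)
upright back top 274 175.6 (0.5001, 0.0577)
upright back top 278 175.58 (0.5001, 0.0633)
upright back top 282 175.64 (0.5002, 0.0689)
176 [64, 61, 56, 62, 63, 59, 51, 44, 46, 56, 105, 155, 189, 203, 219, 227, 233, 230, 228, 232, 232, 230, 232, 230, 232, 231, 232, 233, 232, 232, 232, 232, 232, 231, 230, 230, 230, 229, 231, 232, 230, 227, 225, 218, 219, 219, 218, 213, 215, 219, 219, 219, 218, 221, 219, 215, 218, 218, 214, 214, 218, 221, 206, 150, 93, 52, 52, 55, 53, 56, 59, 55, 60, 53, 56]
177 [60, 60, 68, 63, 62, 59, 54, 58, 52, 67, 108, 164, 214, 233, 240, 248, 249, 249, 249, 249, 249, 249, 249, 249, 249, 249, 249, 249, 249, 250, 249, 249, 249, 249, 249, 249, 249, 249, 249, 249, 249, 248, 247, 244, 242, 241, 241, 242, 243, 243, 244, 241, 244, 243, 242, 241, 242, 243, 242, 241, 238, 230, 190, 142, 86, 54, 55, 54, 53, 58, 55, 61, 56, 54, 54]
178 [65, 62, 64, 60, 64, 59, 64, 55, 56, 74, 116, 175, 233, 244, 245, 247, 247, 247, 247, 247, 247, 247, 247, 247, 247, 247, 247, 247, 247, 247, 247, 247, 247, 247, 247, 247, 247, 247, 247, 247, 247, 247, 246, 244, 243, 243, 242, 243, 243, 244, 244, 244, 244, 243, 243, 242, 243, 242, 242, 242, 240, 231, 193, 130, 77, 58, 54, 54, 53, 56, 54, 52, 59, 57, 61]
front edge (0.6675, 0.0432)
front wall foot(240) z.033 (0.6337, 0.0215) lip end 247 z.046 (0.6407, 0.0217)
front wall foot(240) z.033 (0.6337, 0.043) lip end 247 z.046 (0.6408, 0.0427)
front wall foot(240) z.033 (0.6338, 0.0663) lip end 247 z.046 (0.6408, 0.0655)
floor sides row 215 z.033: (0.5859, 0.0088) (0.5859, 0.0746) outer z.046 (0.5808, -0.0018) (0.5809, 0.0852)
head top (0.4691, 0.039) boss mid (0.4949, 0.0418)
```

```bash
python3 - <<'E'
from h import *
import pickle
w,s=pickle.load(open("w1.pkl","rb"));w=wristcam(w,s);a,b=pickle.load(open("c0.pkl","rb"))
yaw=-.081;xd=np.array([np.cos(yaw),np.sin(yaw)]);yd=np.array([-xd[1],xd[0]])
L=lambda p:(round(float(p[:2]@xd),4),round(float(p[:2]@yd),4))
im=w["pixels"].astype(int);m=(im.max(2)<60).astype(np.uint8);m2=0*m;m2[222:275,415:440]=m[222:275,415:440]
n,l,st,ce=cv2.connectedComponentsWithStats(m2);k=1+st[1:,4].argmax();print(st[k],ce[k]);ys,xs=np.where(l==k)
P=np.array([ray(w,u,v,.188)[:2] for u,v in zip(xs,ys)]);print("handle wrist",cv2.minAreaRect((P*1000).astype(np.float32)),P.mean(0).round(4),L(P.mean(0)))
print("handle top", L(np.array([.5879,.1870])))
g=b["pixels"][...,1].astype(int)
for v in(182,190,200):print(v,g[v,250:295].tolist())
for u in(266,280):print(u,g[160:222,u].tolist())
print("tcp px wrist",proj(w,s["tool_pos"]))
# mill, bowl relative offsets
for nm,c,z in(("w",w,.048),("t",b,.048)):
    i=c["pixels"].astype(int);mm=((i[...,0]>150)&(i[...,1]>110)&(i[...,2]<70)).astype(np.uint8)
    ys,xs=np.where(mm);(x,y),r=cv2.minEnclosingCircle(np.c_[xs,ys].astype(np.float32));print("bowl",nm,x,y,r,L(ray(c,x,y,z)))
E
```

```text
[419 231  18  41 413] [427.5472155 250.3535109]
handle wrist ((589.135498046875, 186.74014282226562), (55.943687438964844, 12.393918991088867), 15.345312118530273) [0.5878 0.1867] (0.5708, 0.2337)
handle top (0.5708, 0.234)
182 [20, 19, 17, 19, 17, 19, 14, 13, 16, 49, 110, 114, 122, 123, 157, 148, 151, 163, 163, 163, 163, 163, 163, 163, 163, 162, 163, 165, 163, 161, 160, 150, 141, 144, 160, 146, 125, 114, 47, 16, 15, 21, 4, 22, 16]
190 [11, 17, 7, 20, 9, 14, 14, 17, 26, 64, 116, 116, 141, 153, 165, 164, 162, 163, 164, 163, 162, 162, 164, 163, 164, 162, 162, 162, 163, 163, 163, 161, 164, 157, 129, 135, 121, 92, 13, 18, 18, 18, 16, 13, 12]
200 [13, 16, 13, 18, 15, 18, 14, 23, 67, 121, 115, 137, 163, 162, 163, 163, 163, 165, 163, 162, 164, 162, 161, 165, 164, 163, 161, 164, 163, 162, 162, 162, 160, 149, 143, 123, 109, 21, 13, 15, 23, 16, 17, 16, 12]
266 [16, 12, 14, 21, 15, 14, 20, 19, 11, 57, 116, 129, 118, 152, 164, 164, 164, 163, 162, 162, 150, 144, 151, 161, 163, 163, 162, 162, 163, 163, 162, 162, 164, 162, 162, 163, 161, 163, 162, 162, 163, 162, 164, 161, 161, 164, 162, 163, 161, 160, 156, 120, 105, 147, 138, 98, 59, 27, 5, 14, 13, 6]
280 [16, 20, 8, 19, 18, 10, 12, 17, 18, 12, 38, 111, 128, 112, 148, 162, 163, 161, 159, 164, 163, 163, 160, 162, 162, 164, 165, 162, 164, 163, 163, 163, 164, 163, 163, 163, 163, 163, 163, 163, 162, 163, 161, 164, 153, 142, 148, 157, 159, 160, 160, 154, 119, 106, 134, 158, 102, 59, 35, 16, 15, 14]
tcp px wrist (np.float64(253.13684876281366), np.float64(258.32200499188997))
bowl w 170.5 241.0 180.6164093017578 (0.628, -0.1158)
bowl t 249.0 127.0 18.681640625 (0.764, 0.1271)
```

```bash
python3 - <<'E'
from h import *
import pickle
w,s=pickle.load(open("w1.pkl","rb"));w=wristcam(w,s);a,b=pickle.load(open("c0.pkl","rb"))
yaw=-.081;xd=np.array([np.cos(yaw),np.sin(yaw)]);yd=np.array([-xd[1],xd[0]])
L=lambda p:(round(float(p[:2]@xd),4),round(float(p[:2]@yd),4))
for v,l,r in((182,259.1,288),(190,258.8,287.4),(200,257.9,286.6)):print("top outer",L(ray(b,l,v,.044)),L(ray(b,r,v,.044)),"mid",L(ray(b,(l+r)/2,v,.044)))
print("top lip front",L(ray(b,266,168.9,.046)),L(ray(b,280,170.3,.046)), "fwall foot",L(ray(b,266,172,.036)))
print("top upright front top",L(ray(b,266,211.8,.102)),"back",L(ray(b,266,215.4,.102)),L(ray(b,280,216.3,.102)))
# dispenser foot corners in wrist (crop2 px -> full) z=.037
for x,y in((408,135),(595,68),(640,262),(490,440)):
    u=340+(x-375)/5;v=145+y/5;print("foot",ray(w,u,v,.037)[:2].round(4))
E
```

```text
top outer (0.5986, 0.083) (0.6055, -0.0041) mid (0.602, 0.0394)
top outer (0.5743, 0.082) (0.5811, -0.0041) mid (0.5777, 0.0389)
top outer (0.5438, 0.0823) (0.5507, -0.004) mid (0.5473, 0.0391)
top lip front (0.6398, 0.0653) (0.6389, 0.0227) fwall foot (0.6317, 0.0646)
top upright front top (0.5073, 0.0554) back (0.4969, 0.0545) (0.4975, 0.014)
foot [0.5219 0.1398]
foot [0.5046 0.2001]
foot [0.5724 0.2186]
foot [0.6343 0.1699]
```

Request:
jog_arm(
  offset=[
    [0.02, 0.01, 0.05],
    [0.04, 0.03, 0.1],
    [0.06, 0.06, 0.15],
    [0.084, 0.09, 0.203],
    [0.084, 0.11, 0.203],
    [0.084, 0.11, 0.203],
  ],
  twist=[-0.09, -0.18, -0.27, -0.36, -0.36, -0.36],
  grip=[0, 0, 0, 0, 0, 0],
)

```text
time_s: 3.9
tool_pos: [0.5869, 0.1872, 0.2375]
tcp_rot: [-0.7, 0.701, 0.097, -0.1]
force: [1.0, -0.3, 0.2]
gripper_width: 0.0852
```

```bash
python3 - <<'E'
from h import *
s=manip.observe();c=wristcam(save("wrist","pics/w2.png"),s);print(s["tool_pos"].round(4),s["joint_pos"].round(3));R=quat2R(s["tcp_rot"]);print(np.arctan2(R[1,0],R[0,0]))
for d in(-.028,.028):
  for z in (.19,.178):print(np.array(proj(c,np.array([.588,.187,z])+d*np.array([.96,.28,0])))*1.5625)
cv2.imwrite("pics/w2b.png",cv2.resize(c["pixels"][:,:,::-1],(800,600)))
E
```

```text
[0.5869 0.1872 0.2375] [ 0.309  0.353 -0.021  1.202 -0.     0.03 ]
0.27912509165818167
[395.46654055 286.40215552]
[395.73919822 279.80305258]
[396.48091109 406.00145519]
[396.67509821 393.10602055]
```

View pics/w2b.png

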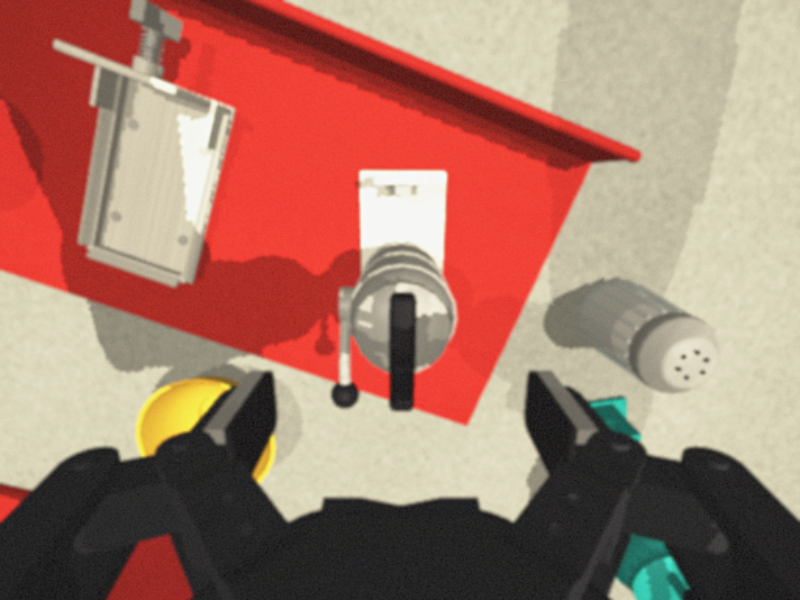

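The handle is at u≈402, rows 292-408, aligned and centred between the pads. Descend and grip.

Request:
jog_arm(
  offset=[
    [0.002, 0.03, 0.001],
    [0.002, 0.052, 0.001],
    [0.002, 0.052, 0.001],
    [0.002, 0.052, 0.001],
    [0.002, 0.052, 0.001],
    [0.002, 0.052, 0.001],
    [0.002, 0.052, 0.001],
    [0.002, 0.052, 0.001],
  ],
  twist=[0, 0, 0, 0, 0, 0, 0, 0],
  grip=[0, 0, 100, 255, 255, 255, 255, 255],
  newtons=70,
)

```text
time_s: 4.95
tool_pos: [0.5905, 0.1888, 0.1892]
tcp_rot: [0.7, -0.7, -0.099, 0.098]
force: [-0.2, 0.4, 5.7]
gripper_width: 0.0099
```

Request:
jog_arm(
  offset=[
    [0, -0.002, 0],
    [0, -0.01, 0],
    [0, -0.03, 0],
    [0, -0.06, 0],
    [0, -0.09, 0],
    [0, -0.1, 0],
    [0, -0.1, 0],
  ],
  twist=[0, 0, 0, 0, 0, 0, 0],
  grip=[255, 255, 255, 255, 255, 255, 255],
)

```text
time_s: 5.82
tool_pos: [0.5901, 0.1886, 0.288]
tcp_rot: [0.7, -0.7, -0.099, 0.099]
force: [-1.2, -0.6, -6.1]
gripper_width: 0.0103
```

Request:
jog_arm(
  offset=[
    [-0.008, 0, -0.03],
    [-0.018, 0, -0.065],
    [-0.028, 0, -0.1],
    [-0.038, 0, -0.135],
    [-0.048, 0, -0.17],
    [-0.0536, 0, -0.189],
    [-0.0536, 0, -0.189],
    [-0.0536, 0, -0.189],
  ],
  twist=[0.06, 0.12, 0.18, 0.25, 0.31, 0.361, 0.361, 0.361],
  grip=[255, 255, 255, 255, 255, 255, 255, 255],
)

```text
time_s: 6.82
tool_pos: [0.5906, -0.0069, 0.2875]
tcp_rot: [0.707, -0.706, 0.028, -0.028]
force: [1.1, -0.3, -5.9]
gripper_width: 0.0106
```

```bash
python3 - <<'E'
from h import *
import pickle
s=manip.observe();w=wristcam(save("wrist","pics/w3.png"),s);t=save("top","pics/t3.png");a=save("scene","pics/s3.png")
pickle.dump((s,w,t,a),open("c3.pkl","wb"))
print(s["tool_pos"].round(4),s["force"]);R=quat2R(s["tcp_rot"]);print(np.arctan2(R[1,0],R[0,0]))
f=lambda c,x,y,w,h,k:cv2.resize(c["pixels"][y:y+h,x:x+w,::-1],None,fx=k,fy=k,interpolation=cv2.INTER_CUBIC)
A=f(w,190,60,140,170,3.5);B=f(a,190,125,62,119,5)
cv2.imwrite("pics/c3.png",np.hstack([A,B]))
E
```

```text
[ 0.5906 -0.0069  0.2875] [ 1.07953734 -0.26088276 -5.92249298]
-0.07966181013416662
```

View pics/c3.png

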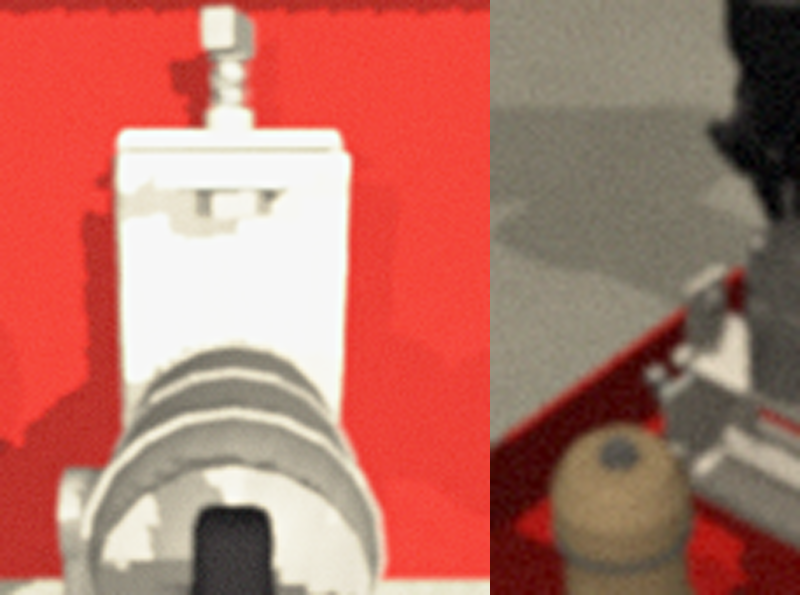

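```bash
python3 - <<'E'
from h import *
import pickle
s,w,t,a=pickle.load(open("c3.pkl","rb"))
yaw=-.082;xd=np.array([np.cos(yaw),np.sin(yaw)]);yd=np.array([-xd[1],xd[0]])
L=lambda p:np.array([p[:2]@xd,p[:2]@yd]).round(4)
g=w["pixels"][...,1].astype(float)
def edges(row):
    r=g[row,200:310]; up=np.where((r[:-1]<150)&(r[1:]>=150))[0];dn=np.where((r[:-1]>=150)&(r[1:]<150))[0]
    e=lambda i:200+i+(150-r[i])/(r[i+1]-r[i]); return e(up[0]),e(dn[-1])
print("tcp",L(s["tool_pos"]))
for row in(98,99,100,101):
    l,r=edges(row);print("upright",row,round(l,2),round(r,2),L(ray(w,l,row,.102)),L(ray(w,r,row,.102)),"mid",L(ray(w,(l+r)/2,row,.102)))
zf=s["tool_pos"][2]-.005-.154+.007
for row in(106,110,120,140,160,170):
    l,r=edges(row);print("foot",row,round(l,2),round(r,2),L(ray(w,l,row,zf)),L(ray(w,r,row,zf)),"mid",L(ray(w,(l+r)/2,row,zf)))
for u in(235,245,262,275):print(u,g[92:120,u].astype(int).tolist())
im=w["pixels"].astype(int)
for r in(240,250):
    k=np.where(im[r,235:275].max(1)<70)[0]+235;print("handle cols",r,k.min(),k.max(),L(ray(w,(k.min()+k.max())/2,r,s["tool_pos"][2])))
v=np.where(im[190:300,256].max(1)<70)[0]+190;print("handle top row",v.min(),L(ray(w,256,v.min()-.5,zf-.007+.160)))
E
```

```text
tcp [0.5892 0.0415]
upright 98 223.26 286.84 [0.502  0.0076] [0.5019 0.0764] mid [0.502 0.042]
upright 99 222.79 287.31 [0.5031 0.0071] [0.5029 0.0769] mid [0.503 0.042]
upright 100 222.58 287.58 [0.5041 0.0068] [0.504  0.0772] mid [0.504 0.042]
upright 101 222.54 287.71 [0.5051 0.0067] [0.505  0.0774] mid [0.5051 0.0421]
foot 106 222.43 290.05 [0.5111 0.0104] [0.511  0.0761] mid [0.5111 0.0432]
foot 110 222.26 289.81 [0.5149 0.0101] [0.5147 0.076 ] mid [0.5148 0.043 ]
foot 120 222.75 289.32 [0.5243 0.0103] [0.5242 0.0758] mid [0.5242 0.043 ]
foot 140 223.54 288.71 [0.5437 0.0104] [0.5436 0.0759] mid [0.5436 0.0432]
foot 160 224.09 288.0 [0.5639 0.0103] [0.5638 0.0759] mid [0.5639 0.0431]
foot 170 224.81 287.48 [0.5744 0.0108] [0.5743 0.0757] mid [0.5743 0.0432]
235 [69, 70, 61, 74, 143, 243, 252, 248, 248, 248, 230, 235, 248, 248, 247, 247, 247, 247, 247, 248, 247, 245, 238, 230, 233, 232, 230, 231]
245 [51, 46, 46, 54, 133, 239, 253, 248, 248, 247, 227, 234, 248, 248, 247, 247, 247, 247, 247, 248, 249, 239, 206, 203, 214, 218, 215, 217]
262 [147, 153, 155, 155, 185, 239, 250, 248, 248, 247, 224, 235, 248, 248, 247, 247, 247, 247, 247, 248, 248, 240, 223, 232, 241, 241, 240, 240]
275 [72, 67, 65, 69, 137, 237, 253, 248, 248, 247, 220, 229, 248, 248, 247, 247, 247, 247, 247, 247, 247, 247, 247, 247, 247, 247, 247, 247]
handle cols 240 244 268 [0.5789 0.0429]
handle cols 250 242 270 [0.5844 0.0429]
handle top row 205 [0.5598 0.0429]
```

Wrist view (picture 8, crop): upright top spans px 222.5-287.6 at row 100. The foot's back edge is at row 102.5, parallel to it and 1.1 mm too far in +y. I'll correct this and lower.

Request:
jog_arm(
  offset=[
    [0.001, 0.002, -0.001],
    [0.001, 0.02, -0.001],
    [0.001, 0.04, -0.001],
    [0.001, 0.06, -0.001],
    [0.001, 0.074, -0.001],
    [0.001, 0.074, -0.001],
  ],
  twist=[0, 0, 0, 0, 0, 0],
  grip=[255, 255, 255, 255, 255, 255],
)

```text
time_s: 7.72
tool_pos: [0.5908, -0.0088, 0.2128]
tcp_rot: [-0.707, 0.707, -0.029, 0.028]
force: [-0.7, -0.1, -4.5]
gripper_width: 0.0104
```

```bash
python3 - <<'E'
from h import *
s=manip.observe();w=wristcam(save("wrist","pics/w4.png"),s)
yaw=-.082;xd=np.array([np.cos(yaw),np.sin(yaw)]);yd=np.array([-xd[1],xd[0]])
print(s["time_s"],s["tool_pos"].round(4),s["force"].round(2),"L",s["tool_pos"][:2]@xd,s["tool_pos"][:2]@yd)
cv2.imwrite("pics/c4.png",cv2.resize(w["pixels"][60:230,180:340,::-1],None,fx=3.5,fy=3.5,interpolation=cv2.INTER_CUBIC))
E
```

```text
7.725 [ 0.5908 -0.0088  0.2128] [-0.71 -0.11 -4.48] L 0.5895000935009028 0.03958477945403856
```

View pics/c4.png

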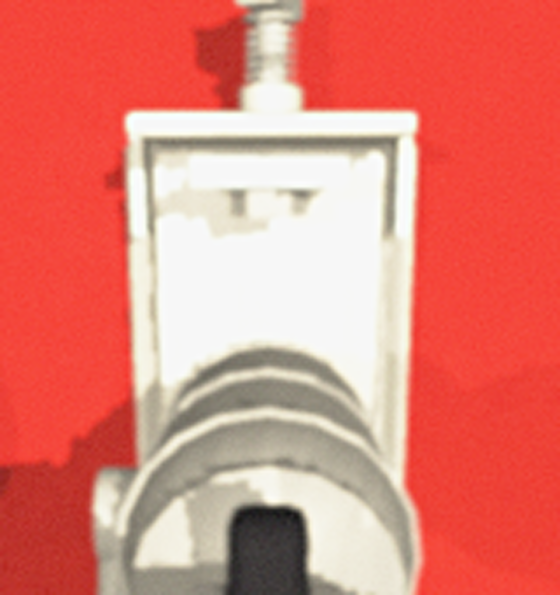

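Picture 8 in sequence (crop): the foot (157-385) sits evenly between the bracket's side walls (147-394), lug just in front of the upright. Lower to seat.

Request:
jog_arm(
  offset=[
    [0, 0.006, 0],
    [0, 0.012, 0],
    [0, 0.016, 0],
    [0, 0.019, 0],
    [0, 0.021, 0],
    [0, 0.022, 0],
    [0, 0.022, 0],
  ],
  twist=[0, 0, 0, 0, 0, 0, 0],
  grip=[255, 255, 255, 255, 255, 255, 255],
)

```text
time_s: 8.65
tool_pos: [0.5918, -0.009, 0.1922]
tcp_rot: [0.707, -0.707, 0.028, -0.029]
force: [-0.1, 0.8, -2.9]
gripper_width: 0.0102
```

Request:
jog_arm(
  offset=[
    [0, 0.001, 0],
    [-0.001, 0.001, 0],
    [-0.002, 0.001, 0],
    [-0.003, 0.001, 0],
    [-0.004, 0.001, 0],
    [-0.004, 0.001, 0],
  ],
  twist=[0, 0, 0, 0, 0, 0],
  grip=[255, 255, 255, 255, 255, 255],
)

```text
time_s: 9.4
tool_pos: [0.5903, -0.0089, 0.1929]
tcp_rot: [-0.706, 0.707, -0.026, 0.031]
force: [6.1, -0.3, 5.2]
gripper_width: 0.0102
```

Request:
jog_arm(
  offset=[
    [0.001, 0, 0],
    [0.002, 0, 0],
    [0.002, 0, 0],
    [0.002, 0, 0],
    [0.002, 0, 0],
    [0.002, 0, 0],
    [0.002, -0.03, 0],
    [0.002, -0.08, 0],
  ],
  twist=[0, 0, 0, 0, 0, 0, 0, 0],
  grip=[255, 255, 255, 200, 0, 0, 0, 0],
)

```text
time_s: 10.4
tool_pos: [0.5879, -0.0088, 0.2696]
tcp_rot: [-0.706, 0.707, -0.03, 0.027]
force: [0.6, -0.2, 0.1]
gripper_width: 0.0854
```

Request:
jog_arm(
  offset=[
    [-0.01, -0.03, 0],
    [-0.05, -0.03, 0],
    [-0.09, -0.03, 0],
    [-0.11, -0.03, 0],
    [-0.11, -0.03, 0],
  ],
  twist=[0, 0, 0, 0, 0],
  grip=[0, 0, 0, 0, 0],
)

```text
time_s: 11.02
tool_pos: [0.4787, 0.0001, 0.3012]
tcp_rot: [0.707, -0.707, 0.029, -0.028]
force: [-0.2, -0.5, 0.0]
gripper_width: 0.0853
```

```bash
python3 - <<'E'
from h import *
import pickle
s=manip.observe();w=wristcam(save("wrist","pics/w5.png"),s);a=save("scene","pics/s5.png");t=save("top","pics/t5.png")
pickle.dump((s,w,t,a),open("c5.pkl","wb"))
print(s["time_s"],s["tool_pos"].round(4),s["force"].round(2),s["joint_pos"].round(3))
A=cv2.resize(w["pixels"][90:260,180:340,::-1],None,fx=3,fy=3,interpolation=cv2.INTER_CUBIC);B=cv2.resize(a["pixels"][140:242,200:262,::-1],None,fx=5,fy=5,interpolation=cv2.INTER_CUBIC)
cv2.imwrite("pics/c5.png",np.hstack([A,B]))
E
```

```text
11.025 [4.787e-01 1.000e-04 3.012e-01] [-0.16 -0.49  0.04] [ 0.     0.068 -0.232  1.272  0.     0.081]
```

View pics/c5.png

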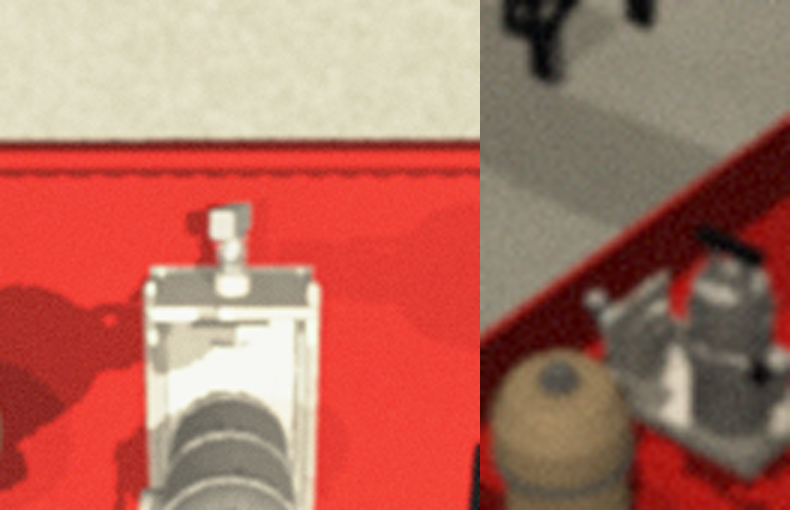

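Picture 9: the dispenser is seated square, released and upright. The bolt head is behind the upright at crop (228,220), slightly tilted. Now into the gap, aiming 5 mm behind the head centre so the pads clear the guide boss.

Request:
jog_arm(
  offset=[
    [-0.007, 0.05, 0.001],
    [-0.014, 0.1, 0.001],
    [-0.014, 0.15, 0.001],
    [-0.014, 0.18, 0.001],
    [-0.014, 0.2, 0.001],
    [-0.014, 0.215, 0.001],
    [-0.014, 0.228, 0.001],
    [-0.014, 0.228, 0.001],
  ],
  twist=[0, 0, 0, 0, 0, 0, 0, 0],
  grip=[0, 0, 0, 0, 0, 0, 0, 0],
)

```text
time_s: 12.18
tool_pos: [0.4657, 0.0021, 0.0723]
tcp_rot: [-0.706, 0.707, -0.029, 0.028]
force: [0.1, -0.1, -0.4]
gripper_width: 0.0853
```

```bash
python3 - <<'E'
from h import *
s=manip.observe();w=wristcam(save("wrist","pics/w6.png"),s)
yaw=-.082;xd=np.array([np.cos(yaw),np.sin(yaw)]);yd=np.array([-xd[1],xd[0]])
R=quat2R(s["tcp_rot"]);print(s["time_s"],s["tool_pos"].round(4),s["force"].round(2),"L",s["tool_pos"][:2]@xd,s["tool_pos"][:2]@yd,"yaw",np.arctan2(R[1,0],R[0,0]))
cv2.imwrite("pics/w6b.png",cv2.resize(w["pixels"][:,:,::-1],(800,600)))
E
```

```text
12.175 [0.4657 0.0021 0.0723] [ 0.11 -0.08 -0.4 ] L 0.4639960543018844 0.04026893103164345 yaw -0.08082332974623456
```

View pics/w6b.png

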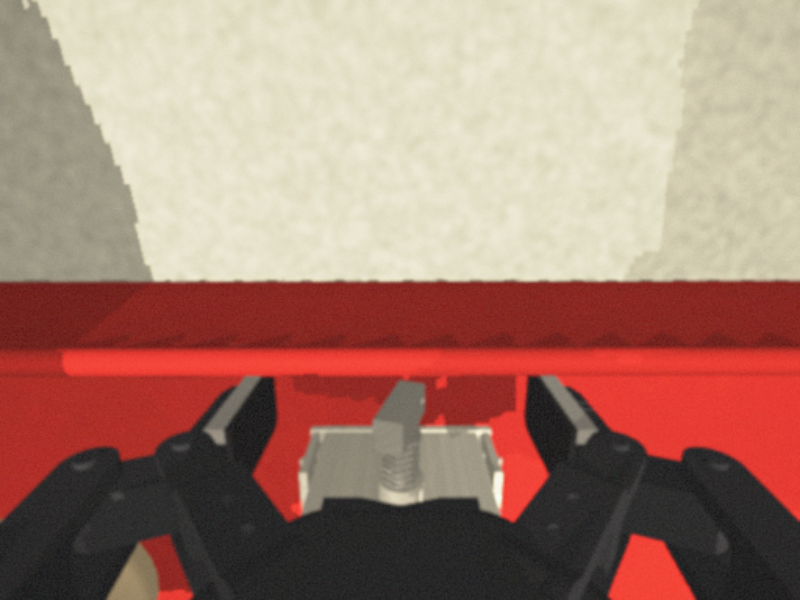

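Picture 10: the tilted head (375-425, 380-450) is centred between the open pads. Close.

Request:
jog_arm(
  offset=[
    [0, 0, 0],
    [0, 0, 0],
    [0, 0, 0],
    [0, 0, 0],
    [0, 0, 0],
    [0, 0, 0],
    [0, 0, 0],
    [0, 0, 0],
  ],
  twist=[0, 0, 0, 0, 0, 0, 0, 0],
  grip=[120, 180, 220, 255, 255, 255, 255, 255],
  newtons=70,
)

```text
time_s: 13.22
tool_pos: [0.4662, 0.002, 0.0733]
tcp_rot: [-0.706, 0.707, -0.029, 0.029]
force: [-1.4, -1.0, 5.6]
gripper_width: 0.0086
```

```bash
python3 - <<'E'
from h import *
s=manip.observe();w=wristcam(save("wrist","pics/w7.png"),s)
print(s["tool_pos"].round(4),s["force"].round(2),s["torque"].round(2),s["gripper_width"])
cv2.imwrite("pics/w7b.png",cv2.resize(w["pixels"][190:350,160:360,::-1],None,fx=4,fy=3.7,interpolation=cv2.INTER_CUBIC))
E
```

```text
[0.4662 0.002  0.0733] [-1.45 -0.96  5.62] [-0.19  0.32  0.01] 0.008637877530779164
```

View pics/w7b.png

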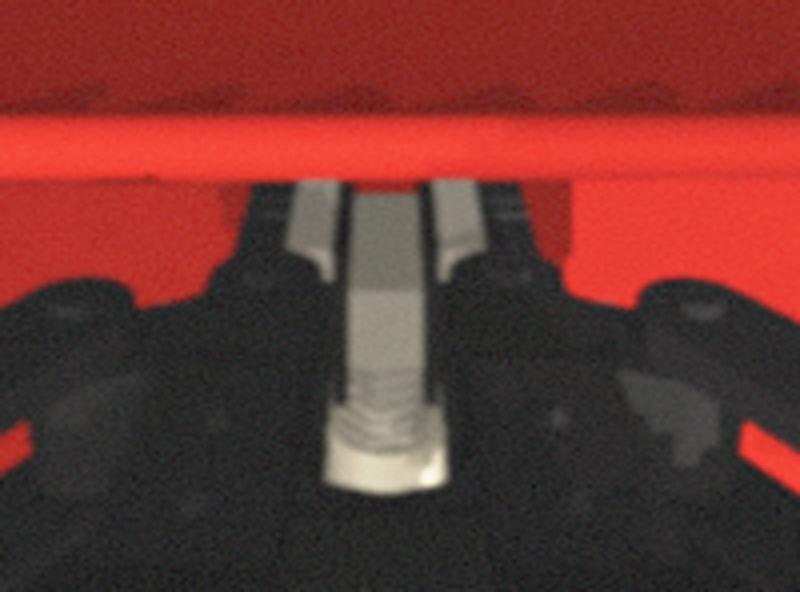

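Picture 11: the head is clamped upright between the pads. Push in, with slight vertical relief.

Request:
jog_arm(
  offset=[
    [0.001, -0.001, 0],
    [0.003, -0.001, 0],
    [0.005, -0.001, 0],
    [0.007, -0.001, 0],
    [0.009, -0.001, 0],
    [0.01, -0.001, 0],
    [0.01, -0.001, 0],
  ],
  twist=[0, 0, 0, 0, 0, 0, 0],
  grip=[255, 255, 255, 255, 255, 255, 255],
)

```text
time_s: 14.15
tool_pos: [0.4754, 0.0013, 0.0734]
tcp_rot: [-0.706, 0.707, -0.029, 0.028]
force: [-3.9, -0.9, -9.8]
gripper_width: 0.0088
```

Request:
jog_arm(
  offset=[
    [0.001, 0, 0],
    [0.002, 0, 0],
    [0.003, 0, 0],
    [0.004, 0, 0],
    [0.005, 0, 0],
    [0.005, 0, 0],
  ],
  twist=[0, 0, 0, 0, 0, 0],
  grip=[255, 255, 255, 255, 255, 255],
)

```text
time_s: 14.9
tool_pos: [0.4803, 0.0009, 0.0735]
tcp_rot: [-0.706, 0.707, -0.029, 0.028]
force: [-4.4, -2.3, -10.4]
gripper_width: 0.0088
```

Request:
jog_arm(
  offset=[
    [0.001, 0.0006, 0],
    [0.002, 0.0006, 0],
    [0.002, 0.0006, 0],
  ],
  twist=[0, 0, 0],
  grip=[255, 255, 255],
)

```text
time_s: 15.28
tool_pos: [0.4822, 0.0008, 0.0734]
tcp_rot: [-0.706, 0.707, -0.029, 0.028]
force: [-6.9, -0.8, -4.2]
gripper_width: 0.0091
```

Request:
jog_arm(
  offset=[
    [0.001, 0, 0],
    [0.001, 0, 0],
    [0.001, 0, 0],
  ],
  twist=[0, 0, 0],
  grip=[255, 255, 255],
)

```text
time_s: 15.65
tool_pos: [0.4822, 0.0008, 0.0733]
tcp_rot: [-0.707, 0.707, -0.03, 0.027]
force: [-10.3, -0.9, -1.3]
gripper_width: 0.0086
```

Request:
jog_arm(
  offset=[
    [0.0005, 0, 0],
    [0.0005, 0, 0],
    [0.0005, 0, 0],
    [0.0005, 0, 0],
  ],
  twist=[0, 0, 0, 0],
  grip=[255, 255, 255, 255],
)

```text
time_s: 16.15
tool_pos: [0.4823, 0.0008, 0.0733]
tcp_rot: [0.707, -0.707, 0.03, -0.027]
force: [-11.6, -1.1, 1.0]
gripper_width: 0.0088
```

```bash
python3 - <<'E'
from h import *
s=manip.observe();w=save("wrist","pics/w8.png");a=save("scene","pics/s8.png");t=save("top","pics/t8.png")
print(s["time_s"],s["tool_pos"].round(4),s["force"].round(2),s["torque"].round(2),s["gripper_width"])
k=cv2.INTER_CUBIC
A=cv2.resize(w["pixels"][210:340,200:312,::-1],None,fx=3,fy=3,interpolation=k)
B=cv2.resize(a["pixels"][140:270,150:300,::-1],None,fx=3,fy=3,interpolation=k)
cv2.imwrite("pics/c8.png",np.hstack([A,B]))
E
```

```text
16.15 [0.4823 0.0008 0.0733] [-11.63  -1.1    0.98] [-0.17  2.35  0.03] 0.00877570102040208
```

View pics/c8.png

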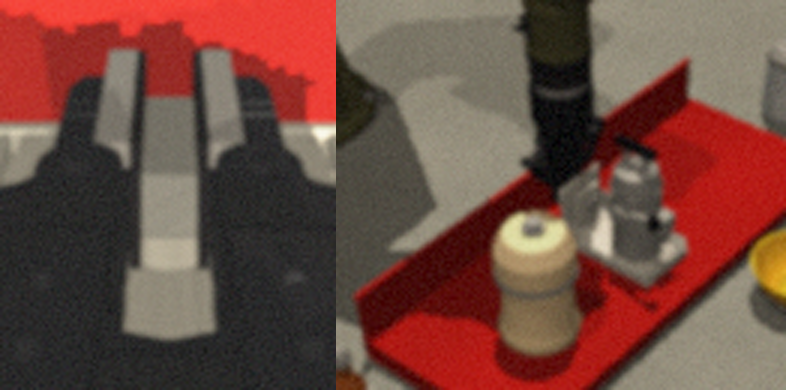

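Picture 12: the head is clamped upright close to the guide boss, with the dispenser still square and the mill and bowl in place. One numeric check of the gap between head and boss before handing in.

```bash
python3 - <<'E'
from h import *
s=manip.observe();w=save("wrist","pics/w9.png");w=wristcam(w,s)
yaw=-.082;xd=np.array([np.cos(yaw),np.sin(yaw),0]);yd=np.array([-xd[1],xd[0],0])
P=lambda x,z:x*xd+.0404*yd+np.array([0,0,z])
obs=lambda r:210+r/3
print("observed rows: rear-top",obs(172),"front-top",obs(240),"boss top",obs(268),"boss bottom/upright",obs(335))
c=w
def xat(row,z):
    from scipy.optimize import brentq
    return brentq(lambda x:proj(c,P(x,z))[1]-row,.44,.53)
print("rear",xat(obs(172),.086),"front",xat(obs(240),.086),"boss rear (z.080)",xat(obs(268),.080),"upright(z.080)",xat(obs(335),.080))
w7=cv2.imread("pics/w7.png")
s7=dict(s);s7["tool_pos"]=np.array([.4662,.002,.0733]);c=wristcam(dict(w),s7)
o7=lambda r:190+r/3.7
print("before: rear",xat(o7(290),.086),"boss rear",xat(o7(430),.080))
E
```

```text
observed rows: rear-top 267.3333333333333 front-top 290.0 boss top 299.3333333333333 boss bottom/upright 321.6666666666667
rear 0.47800195879658663 front 0.4902098899139847 boss rear (z.080) 0.5000796350643953 upright(z.080) 0.5137705802502657
before: rear 0.4624029329082518 boss rear 0.48806431216660956
```

```bash
python3 - <<'E'
from h import *
s=manip.observe();print(s["time_s"],s["tool_pos"].round(4),s["force"].round(2),s["gripper_width"]);print(manip.close_job())
E
```

```text
16.35 [0.4823 0.0007 0.0734] [-12.03  -1.56   0.33] 0.008887151680561284
the job is handed in; nothing more can be done
None
```

The dispenser is seated in the pocket and released. The bolt is pushed in through its lug, and the arm is still holding the head upright. The job was handed in at 16.35 s.

- **Dispenser:** I lifted it by the handle, lowered it into the pocket, nudged it back until the lug met the upright (about 6 N), then let go. The height matched the pocket floor, and pictures showed it upright and square.
- **Bolt:** The tool moved about 16.0 mm after gripping, then met a firm stop. It is pressing with about 12 N, against a spring of about 5.5 N. The camera put the head's rear face at 0.478 m, the value expected for fully home; its travel came out at 15.6 mm, which agrees within error.
- **Bystanders:** The mill and bowl stood unmoved in the last view. I moved past the shaker and cruet frame at a distance but did not recheck them.

**Checks that disagreed:**
- **Camera offset:** The two cameras differed by about 2.5 mm on the bracket's sideways position. I corrected for this when seating the foot.
- **Guide boss:** My reading of the guide boss edge in the last image came out about 8 mm beyond its known place. I took this to be the pads hiding it.
- **Pads against the boss:** By calculation the pads' front edges ended within about 0.5 mm of the boss. I cannot fully rule out that they touched it at the very end of the travel.

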